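# Reset the tote's dividers for the long block

### The job

Slide both metal dividers of the plywood tote outwards, each towards its own end, until the middle bay is long enough for the long, slim wood block, but do not shove along the short blocks that lie in the end bays. Then lay the long block flat on the tote's floor in the middle bay, lengthwise between the dividers, and let go. Leave the thick wood block on the bench where it is.

Things in the scene. Friction and masses are not known exactly. Their poses are not given: they have to be found in the camera images.
- tote: open plywood tote, fixed to the bench; 118 x 368 mm outside, 100 x 350 inside, walls 38 mm high, 9 thick, floor 6 thick. Origin: centre of its underside, on the bench top. x across, y its length (robot's left, within 0.3 rad), z up. Two upright metal dividers part it into three bays in a row: end, middle, end
- divider_left (a joint): left (+y) divider's position, m: an 8 mm thick aluminium plate across the tote, top 64 mm above the bench, 26 mm above the walls. 0: its middle plane is at tote y = +0.026; grows as it slides outwards to +y, up to 0.100. Starts at 0 to 0.010, has about 2.5 N of friction, stays where left
- divider_right (a joint): the same for the right (-y) divider: at 0 its middle plane is at tote y = -0.026; it grows as the divider slides outwards to tote -y, up to 0.100
- divider_left_top (a point): middle of the top edge of the left divider, 64 mm above the bench top, on its middle plane. The plate's lower edge is 8 mm above the bench; small saddles at its two ends, 26 mm long, 44 mm above the bench, ride on the tote's long walls
- divider_right_top (a point): middle of the top edge of the right divider, 64 mm above the bench top
- short_left: loose short wood block, 50 x 70 x 22 mm (x, y, z), lying on the tote's floor near the outer wall of the left (+y) end bay, 70 mm side along the tote. Origin: centre of its underside. Its inner end is at least 86 mm from the tote's middle
- short_right: the same kind of short wood block, in the right (-y) end bay; its inner end too is at least 86 mm from the tote's middle
- long_block: the long, slim loose wood block, 38 x 120 x 19 mm (x, y, z), about 50 g, lying flat on the bench beyond one end of the tote, left or right. Origin: centre of its underside; its y is its length
- thick_block: a thicker, shorter loose wood block, 45 x 90 x 35 mm, lying on the bench beyond the other end of the tote; a bystander. Origin: centre of its underside

How it is judged:
On the way:
1. the dividers have been slid apart until the middle bay is longer than the long block (more than 121 mm clear) (distance between divider_left_top and divider_right_top above 0.129 m), for 0.2 s.
At the end, for the whole second after the job is handed in: Long block flat and at rest on the tote's floor in the middle bay, lengthwise (0.35 rad), within 30 mm of the tote's middle along and 35 mm across; divider planes over 127 mm apart; short blocks flat in their bays, moved under 10 mm; thick block moved under 30 mm (z of long_block in the frame of tote between 0.002 and 0.01 m and y of long_block in the frame of tote between -0.03 and 0.03 m and x of long_block in the frame of tote between -0.035 and 0.035 m and angle between the y axis of long_block and the y axis of tote, either way round below 0.35 rad and angle between long_block's own z axis and vertical below 0.08 rad and distance between divider_left_top and divider_right_top above 0.127 m and linear speed of long_block below 0.02 m/s and z of each of short_left, short_right in the frame of tote below 0.01 m and distance of each of short_left, short_right from where it was at the start of the episode below 0.01 m and distance of thick_block from where it was at the start of the episode below 0.03 m); the robot touches nothing.
It fails at once if a short block is shoved more than 10 mm (distance of any of short_left, short_right from where it was at the start of the episode above 0.01 m).
It fails at once if the thick block is moved more than 30 mm (distance of thick_block from where it was at the start of the episode above 0.03 m).
It also fails if it takes over 58 s, if anything falls off the work surface, if the arm or the gripper's body presses on something with over 40 N, if the wrist force passes 120 N, or if a joint passes its speed limit or range.

### The arm

A 7-joint arm with a two-finger parallel gripper is mounted at the origin on a cart in front of the work surface, level with it; the furniture and walls round the work are solid. World frame = base frame: x ahead of the robot, y to its left, z up, the work surface at z = 0. Lengths are in m, angles in rad, forces in N, time in s.
With the tool pointing down it reaches from about 0.35 to 0.9 m from the base axis. Payload 8.1 kg.
Tool frame: the origin (TCP) lies on the centre line of the jaws, within the pads' length; the fingertips stand 19 mm ahead of it and the grasp point (between the pads) is the TCP; z points along the fingers, y is the direction in which the jaws open and shut (so a half turn about z gives the same grasp; the last joint's range is limited). The gripper opens to 92 mm and grips with 3 to 60 N. Pads are 19 mm wide; open, the fingers measure 130 mm over their backs; the gripper's body (75 mm by 190 mm) begins 47 mm behind the grasp point.
Start: joints at [1.047, 0.434, 0.025, 1.573, -0.012, 1.134, -0.075], TCP at [0.255, -0.57, 0.246] pointing down, gripper open.
Joint ranges: [-2.62, 2.62], [-0.44, 2.09], [-1.27, 1.32], [0.08, 2.57], [-1.32, 4.46], [0.12, 2], [-2.74, 2.74]. Speed limits (rad/s): [2.22, 2.22, 3.01, 3.01, 3.14, 3.14, 3.14].

### API

Orientations are given as a rotation vector (axis times angle).
In Python, from cell import monitor, imaging, workorder, outline_of gives the robot as it stands.
- The arm moves only by the tool move_arm, never from a script. Its argument "series" is a list of rows, each a list of 6 numbers: the shift along the world's x, y, z in cm, then the turn, a rotation vector about the world's x, y, z in degrees. A call has 1 to 8 rows; each row shifts and turns the commanded pose from where the row before left it; what a row does not reach is not made up. A row lasts 1/10 s, in which the tool goes at most 50 mm and 8.59 degrees, less where a joint would pass 70% of its speed; a pose out of reach is approached as far as the arm can. A call with a gripper value outside its range is refused whole. "grip" is the opening, from 0 (shut) to 1 (fully open), set as the call begins (left out, the last holds). The fingers move at their own pace and stop on an object; "force" is the grip in N (left out, the last holds). Time passes only in rows, so rows that do not move let the fingers close. It gives the time, the measured TCP pose, the force and the opening at its end, in the units of the state.
- monitor.observe(): the state, without advancing time (a new reading comes with each control period).
- imaging.get_image(name): name is "side" or "top"; returns a dict with "color" (420x560x3 uint8, red, green, blue), "fx", "fy", "cx", "cy" (pixels), "rvec" (rotation vector, rad) and "tvec" (3), from world to camera coordinates, as OpenCV has them. Camera axes: x right, y down, z forward; pixel columns grow to the right and rows downward; lengths in m; the calibration is good to about 2 mm. A picture is of the moment at which its call begins. There is no depth.
- workorder.sign_off(): hands the job in, once; it reports no verdict.
Trained networks look in the newest picture that a camera, given by its name, has taken for a name from the list of things; names that differ only in an ending like _2 or _b are one class to them, and where a whole thing is asked for, a point or a joint stands for the part that bears it (a point fixed in the world has none). Each returns a list of dicts, best first, with "p" (0 to 1); they miss things now and then, are a little off and sometimes report something else, mostly with a low value. They report only what shows in the picture. A call takes as long as a camera call.
- outline_of(camera, thing): "mask" (420x560 bool, what is visible of it) and "rect" ([left, top, width, height] in pixels, round what is visible of it).
The state is a dict: "clock": time; "joints": joint angles; "dq": joint speeds; "joint_efforts": joint torques, N m; "position": TCP position; "ee_rot": TCP orientation; "force": force on the tool from outside, world axes, zero at the start; "ft_torque": the same for the moment, N m; "width": opening from 0.0 (shut) to 1.0 (fully open).
Only numpy, scipy, OpenCV 4.12 (cv2) and the standard library are available. Lean on these libraries where they do the work, as an engineer would, in place of code of your own. Each camera call takes 0.05 s, during which the arm holds its last target. There are 200 camera calls.

## Working session

There is one attempt and no reset: what is moved stays moved. The work goes in short steps, Python scripts to look and compute and a tool call to move; the robot and the scene stay as the last step left them, time stands still between calls to the robot, and variables do not carry over. Pictures are saved under pics/ and viewed, about 8 in all and at most 12, crops included, and the job is handed in when it is done.

Besides the shell and the picture viewer there is one more tool, called after "Call:" as name([rows], argument=value, ...), one row to a line, values as JSON. move_arm: Moves the arm, as the interface text tells. Its arguments: {"type":"object","properties":{"series":{"type":"array"},"grip":{"type":"number"},"force":{"type":"number"}},"required":["series"]}

```bash
mkdir -p pics; ls
cat > h.py <<'E'
import numpy as np, cv2
from cell import monitor, imaging, workorder, outline_of
def cam(im):
    R=cv2.Rodrigues(np.array(im["rvec"],float))[0]; t=np.array(im["tvec"],float).ravel()
    K=np.array([[im["fx"],0,im["cx"]],[0,im["fy"],im["cy"]],[0,0,1.]]); return K,R,t
def back(im,uv,z):
    K,R,t=cam(im); uv=np.atleast_2d(np.array(uv,float))
    d=(np.linalg.inv(K)@np.c_[uv,np.ones(len(uv))].T).T@R; c=-R.T@t
    return c+d*((z-c[2])/d[:,2])[:,None]
def proj(im,P):
    K,R,t=cam(im); p=(K@(R@np.atleast_2d(P).T+t[:,None])).T; return p[:,:2]/p[:,2:]
def save(im,n,crop=None,s=1):
    a=im["color"][:,:,::-1]
    if crop: a=a[crop[1]:crop[3],crop[0]:crop[2]]
    cv2.imwrite("pics/"+n,cv2.resize(a,None,fx=s,fy=s,interpolation=cv2.INTER_CUBIC))
E
python3 - <<'E'
from h import *
a=imaging.get_image("top"); b=imaging.get_image("side")
c=np.hstack([a["color"],b["color"]])[:,:,::-1]
cv2.imwrite("pics/0t.png",cv2.resize(a["color"][:,:,::-1],None,fx=1.4,fy=1.4)); cv2.imwrite("pics/0s.png",cv2.resize(b["color"][:,:,::-1],None,fx=1.4,fy=1.4))
for im,n in((a,"top"),(b,"side")):
    K,R,t=cam(im); print(n,K[0,0],K[:2,2],"C",-R.T@t); print(R.round(3))
    for th,z in(("tote",.038),("divider_left",.064),("divider_right",.064),("short_left",.028),("short_right",.028),("long_block",.019),("thick_block",.035)):
        for d in outline_of(n,th)[:2]:
            cs=cv2.findContours(d["mask"].astype(np.uint8),0,2)[0]
            r=cv2.minAreaRect(max(cs,key=cv2.contourArea)); box=cv2.boxPoints(r)
            w=back(im,box,z); print(th,round(d["p"],2),d["rect"],"ctr",back(im,r[0],z)[0].round(4),w[:,:2].round(3).tolist())
print(monitor.observe())
E
```

```text
pics
top 384.9321840253468 [273.48933213 206.39830117] C [0.35067622 0.01888824 1.03746804]
[[-0.193 -0.981 -0.004]
 [-0.96   0.19  -0.206]
 [ 0.203 -0.036 -0.978]]
tote 0.56 [202.7, 160.7, 135.7, 57.5] ctr [ 0.6157 -0.0213  0.038 ] [[0.698, 0.158], [0.665, -0.214], [0.535, -0.197], [0.568, 0.165]]
tote 0.55 [211.5, 181.3, 28.0, 19.2] ctr [0.6292 0.101  0.038 ] [[0.66, 0.136], [0.655, 0.064], [0.599, 0.067], [0.604, 0.138]]
divider_left 0.8 [252.9, 164.7, 14.0, 44.7] ctr [0.6139 0.0109 0.064 ] [[0.679, 0.017], [0.675, -0.01], [0.551, 0.005], [0.554, 0.031]]
divider_right 0.78 [278.6, 157.0, 10.7, 47.3] ctr [ 0.6073 -0.0557  0.064 ] [[0.67, -0.051], [0.668, -0.073], [0.546, -0.06], [0.548, -0.039]]
divider_right 0.2 [122.2, 229.6, 38.7, 20.5] ctr [0.5383 0.3323 0.064 ] [[0.566, 0.382], [0.56, 0.282], [0.511, 0.283], [0.517, 0.382]]
short_left 0.66 [209.7, 180.5, 24.6, 19.3] ctr [0.6325 0.1016 0.028 ] [[0.663, 0.136], [0.657, 0.064], [0.602, 0.068], [0.608, 0.139]]
short_right 0.96 [302.8, 174.9, 27.0, 23.7] ctr [ 0.5977 -0.1441  0.028 ] [[0.627, -0.112], [0.622, -0.182], [0.569, -0.17
[... 1813 characters left out ...]
]
{'clock': 0.8, 'joints': array([ 1.04743373,  0.43450008,  0.02498102,  1.57318057, -0.01160692,
        1.13398761, -0.07508792]), 'dq': array([-1.93919867e-03,  8.92668456e-04,  1.22719305e-03,  1.92733676e-03,
       -9.36294666e-04,  3.18541046e-05,  1.68024443e-03]), 'joint_efforts': array([ 6.14587116e-04, -6.67593884e+01,  9.84132439e-01, -3.14798927e+01,
       -6.06529252e-02,  3.25561571e-02,  3.05451340e-05]), 'position': array([ 0.25528496, -0.5705151 ,  0.24574909]), 'ee_rot': array([3.07227951e+00, 6.55964275e-01, 3.42370126e-05]), 'force': array([-1.35205854, -0.35394177, -0.63011579]), 'ft_torque': array([ 0.00272574, -0.05770806,  0.05070667]), 'width': 0.9978420193590618}
```

Run:
```python
from h import *
a=imaging.get_image("top"); save(a,"1t.png",(100,140,440,270),2.35)
# tote mask edges: fit yaw via min-area rect of mask at different heights; overlay hypotheses
d=[x for x in outline_of("top","tote")][0]
m=d["mask"].astype(np.uint8); np.save("tm.npy",m); print(m.sum(),d["rect"])
from scipy.optimize import least_squares
# outline = hull of projected wall top + base outside corners
cs=cv2.findContours(m,0,2)[0]; c=max(cs,key=cv2.contourArea)
sil=lambda p:cv2.convexHull(proj(a,np.array([[p[0]+sx*.059*np.cos(p[2])-sy*.184*np.sin(p[2]),p[1]+sx*.059*np.sin(p[2])+sy*.184*np.cos(p[2]),z] for sx in(-1,1) for sy in(-1,1) for z in(0,.038)]).astype(np.float32))
pts=cv2.convexHull(c)[:,0]
f=lambda p:[cv2.pointPolygonTest(sil(p),(float(u),float(v)),True) for u,v in pts]
r=least_squares(f,[.614,-.022,.09],loss="soft_l1",diff_step=1e-3); print(r.x,r.cost,np.round(r.fun,1))
```

```text
File "<stdin>", line 9
    sil=lambda p:cv2.convexHull(proj(a,np.array([[p[0]+sx*.059*np.cos(p[2])-sy*.184*np.sin(p[2]),p[1]+sx*.059*np.sin(p[2])+sy*.184*np.cos(p[2]),z] for sx in(-1,1) for sy in(-1,1) for z in(0,.038)]).astype(np.float32))
                               ^
SyntaxError: '(' was never closed
```

```bash
cat >> h.py <<'E'
from scipy.optimize import least_squares
def sil(im,p,hx,hy,z0,z1):
    c,s=np.cos(p[2]),np.sin(p[2])
    P=np.array([[p[0]+i*hx*c-j*hy*s,p[1]+i*hx*s+j*hy*c,z] for i in(-1,1) for j in(-1,1) for z in(z0,z1)])
    return cv2.convexHull(proj(im,P).astype(np.float32))
def fit(im,mask,p0,hx,hy,z0,z1):
    c=max(cv2.findContours(mask.astype(np.uint8),0,2)[0],key=cv2.contourArea); pts=cv2.convexHull(c)[:,0]
    f=lambda p:[cv2.pointPolygonTest(sil(im,p,hx,hy,z0,z1),(float(u),float(v)),True)-.3 for u,v in pts]
    r=least_squares(f,p0,loss="soft_l1",diff_step=1e-3); return r.x,np.abs(r.fun).mean()
E
python3 - <<'E'
from h import *
a=imaging.get_image("top"); save(a,"1t.png",(100,140,440,270),2.35)
for th,p0,s in (("tote",[.614,-.022,.09],(.059,.184,0,.038)),("long_block",[.518,-.348,.8],(.019,.06,0,.019)),("short_left",[.63,.1,.09],(.025,.035,.006,.028)),("short_right",[.598,-.144,.09],(.025,.035,.006,.028)),("divider_left",[.614,.011,.09],(.054,.004,.03,.064)),("divider_right",[.607,-.056,.09],(.054,.004,.03,.064))):
    d=outline_of("top",th)
    if d: print(th,fit(a,d[0]["mask"],p0,*s))
E
```

```text
tote (array([ 0.61753861, -0.02258107, -0.09496324]), np.float64(0.40670659329819836))
long_block (array([ 0.52103794, -0.35107372,  0.73583721]), np.float64(0.21404101983145132))
short_left (array([ 0.63550859,  0.10236691, -0.06452299]), np.float64(0.2976770839133723))
short_right (array([ 0.5999728 , -0.14672211, -0.07206064]), np.float64(0.31968870882195194))
divider_left (array([ 0.61638822,  0.0123637 , -0.02669309]), np.float64(3.5084792208101034))
divider_right (array([ 0.60850685, -0.05806572, -0.04829543]), np.float64(2.7978133289689384))
```

View pics/1t.png

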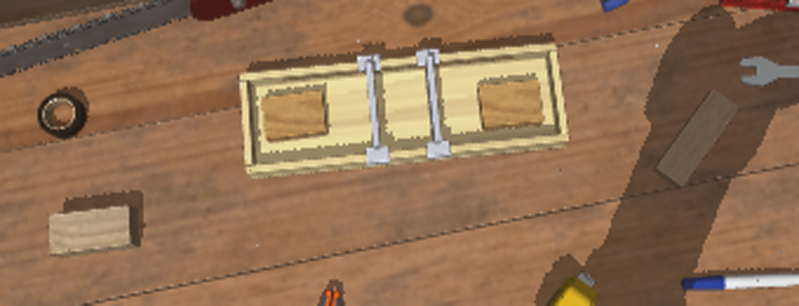

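Top picture: the tote spans about (240-568, 45-178), with the divider tops at x≈373 and x≈433. The short blocks lie at (295,112) and (510,103), the long block at (697,137) beyond the right end, and the thick block at (92,230).

Closed, the fingers measure 38 mm over their backs, which fits the roughly 62 mm bay. Opened fully, the backs are 130 mm apart, so opening the gripper will spread both dividers at once.

Call:
move_arm([
  [2.6,3.9,0,0,0,-3.7],
  [2.6,3.9,0,0,0,-3.7],
  [2.6,3.9,0,0,0,-3.7],
  [2.6,3.9,0,0,0,-3.7],
  [2.6,3.9,0,0,0,-3.7],
  [2.6,3.9,0,0,0,-3.7],
  [2.6,3.9,0,0,0,-3.7],
  [2.6,3.9,0,0,0,-3.7],
], grip=0, force=20)

```text
clock: 1.95
position: [0.4641, -0.2569, 0.246]
ee_rot: [3.137, -0.155, 0.001]
force: [0.2, -0.2, -0.3]
width: 0.352
```

Call:
move_arm([
  [2.5,3.9,0,0,0,0],
  [2.5,3.9,0,0,0,0],
  [2.5,3.9,-1,0,0,0],
  [2.5,3.9,-2,0,0,0],
  [2.7,4,-3,0,0,0],
  [2.7,4,-3,0,0,0],
  [0,0,0,0,0,0],
  [0,0,0,0,0,0],
])

```text
clock: 2.75
position: [0.6104, -0.0312, 0.162]
ee_rot: [-3.138, 0.147, 0.003]
force: [0.0, -1.0, 0.4]
width: 0.008
```

Run:
```python
from h import *
s=monitor.observe(); print({k:np.round(s[k],3) for k in("clock","joints","position","ee_rot","width","force")})
R=cv2.Rodrigues(s["ee_rot"])[0]; print("yaw",-np.arctan2(-R[0,1]*-1,-R[1,1]), R.round(3))
b=imaging.get_image("side"); save(b,"2s.png",(150,120,370,285),3.4)
for th,p0,z in (("tote",[.6175,-.0226,-.095],(.059,.184,0,.038)),("long_block",[.521,-.351,.736],(.019,.06,0,.019)),("short_left",[.6355,.1024,-.065],(.025,.035,.006,.028)),("divider_left",[.616,.0124,-.09],(.054,.004,.03,.064)),("thick_block",[.54,.34,0],(.0225,.045,0,.035))):
    d=outline_of("side",th)
    if d: print(th,fit(b,d[0]["mask"],p0,*z))
```

```text
{'clock': np.float64(2.75), 'joints': array([ 0.037,  0.495, -0.105,  1.699,  0.061,  0.953, -1.755]), 'position': array([ 0.61 , -0.031,  0.162]), 'ee_rot': array([-3.138e+00,  1.470e-01,  3.000e-03]), 'width': np.float64(0.008), 'force': array([ 0.037, -0.95 ,  0.399])}
yaw 0.09349695169072221 [[ 0.996 -0.093 -0.002]
 [-0.093 -0.996  0.   ]
 [-0.002  0.    -1.   ]]
tote (array([ 0.61585137, -0.02773408, -0.09055888]), np.float64(0.6025461224760383))
long_block (array([ 0.51907759, -0.35940423,  0.70255235]), np.float64(0.38035447163033925))
short_left (array([0.6331128 , 0.09628918, 0.00137268]), np.float64(0.9606579197590857))
divider_left (array([0.60695032, 0.02626767, 0.24491728]), np.float64(2.145348874648474))
thick_block (array([0.54585588, 0.34326022, 0.        ]), np.float64(0.5211160926432881))
```

View pics/2s.png

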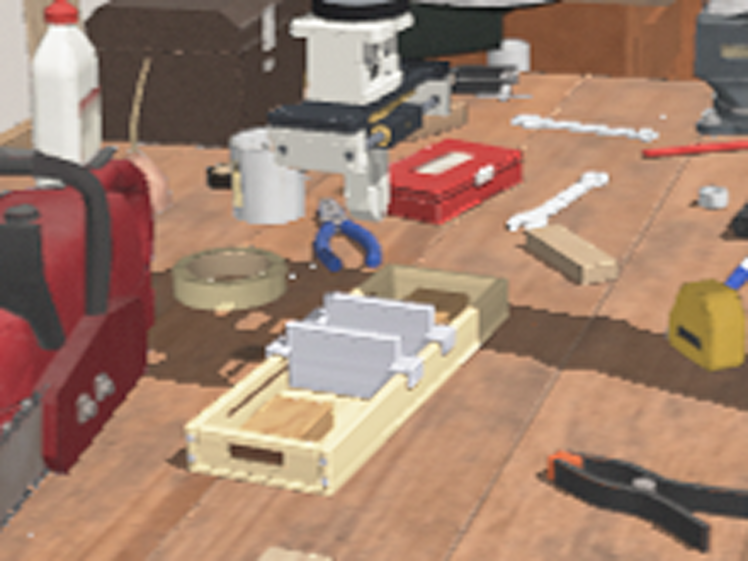

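The side view shows the shut gripper above the tote at about (370,210) and the dividers standing clear of it at (345,355) and (380,315), and both cameras agree on the tote to within 5 mm. I'll centre over the bay and go down.

Call:
move_arm([
  [0,0,0,0,0,0],
  [0,0,-2.0,0,0,0],
  [0,0,-2.0,0,0,0],
  [0,0,-1.5,0,0,0],
  [0,0,0,0,0,0],
  [0,0,0,0,0,0],
])

```text
clock: 3.65
position: [0.6106, -0.0327, 0.1086]
ee_rot: [3.138, -0.151, 0.0]
force: [-0.3, 0.5, -0.1]
width: 0.003
```

Run:
```python
from h import *
s=monitor.observe(); print(s["clock"],s["position"].round(4),s["force"].round(1))
b=imaging.get_image("side"); t=imaging.get_image("top")
A=cv2.resize(b["color"][180:280,190:310],None,fx=4,fy=4,interpolation=2); B=cv2.resize(t["color"][140:240,210:330],None,fx=4,fy=4,interpolation=2)
A=A[:,:390];B=B[:,:400]
cv2.imwrite("pics/3.png",np.hstack([A,B])[:,:,::-1])
```

```text
3.65 [ 0.6106 -0.0327  0.1086] [-0.3  0.5 -0.1]
```

View pics/3.png

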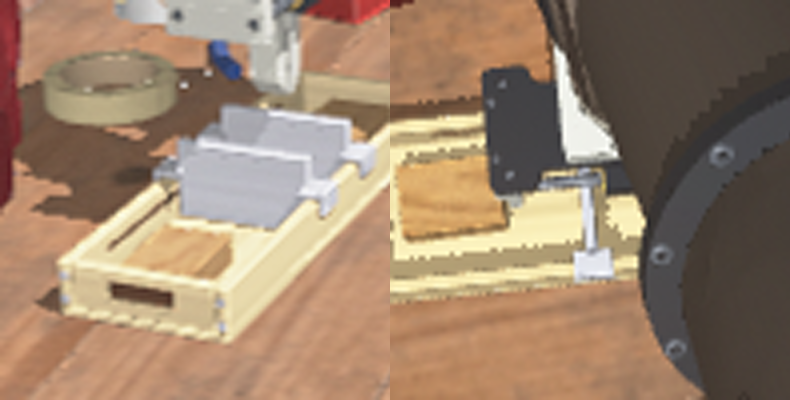

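The left half shows the fingertips still above the plates at (275,80), with divider tops at (265,125) and (245,160). I'll shift to the bay's middle and lower the tips between them.

Call:
move_arm([
  [0.6,0.9,0,0,0,0],
  [0,0,0,0,0,0],
  [0,0,-1.5,0,0,0],
  [0,0,-1.5,0,0,0],
  [0,0,0,0,0,0],
  [0,0,0,0,0,0],
])

```text
clock: 4.35
position: [0.6158, -0.0237, 0.077]
ee_rot: [3.138, -0.151, -0.003]
force: [0.9, 0.4, 0.5]
width: 0.003
```

Call:
move_arm([
  [0,0,-1.5,0,0,0],
  [0,0,-1.5,0,0,0],
  [0,0,-0.4,0,0,0],
  [0,0,0,0,0,0],
  [0,0,0,0,0,0],
])

```text
clock: 4.85
position: [0.6167, -0.0235, 0.0441]
ee_rot: [3.138, -0.151, -0.0]
force: [0.2, -0.1, -0.3]
width: 0.006
```

Call:
move_arm([
  [0,0,0,0,0,0],
  [0,0,0,0,0,0],
  [0,0,0,0,0,0],
  [0,0,0,0,0,0],
  [0,0,0,0,0,0],
  [0,0,0,0,0,0],
  [0,0,0,0,0,0],
  [0,0,0,0,0,0],
], grip=1, force=20)

```text
clock: 5.65
position: [0.6168, -0.0234, 0.0444]
ee_rot: [3.138, -0.151, 0.001]
force: [-0.4, 1.0, 4.6]
width: 0.649
```

Run:
```python
from h import *
s=monitor.observe(); print(s["clock"],s["position"].round(4),s["force"].round(1),s["width"])
b=imaging.get_image("side"); save(b,"4.png",(190,170,330,275),5)
```

```text
5.65 [ 0.6168 -0.0234  0.0444] [-0.4  1.   4.6] 0.6487319344145478
```

View pics/4.png

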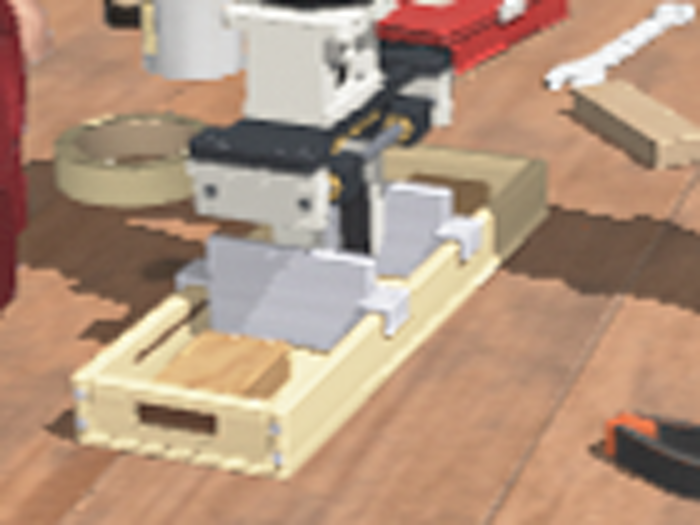

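The dividers are moving apart symmetrically: their tops are at (290,255) and (420,195), with the fingers between. The opening is 0.65 and still growing, so I'll wait.

Call:
move_arm([
  [0,0,0,0,0,0],
  [0,0,0,0,0,0],
  [0,0,0,0,0,0],
  [0,0,0,0,0,0],
  [0,0,0,0,0,0],
  [0,0,0,0,0,0],
])

```text
clock: 6.3
position: [0.6168, -0.0235, 0.0442]
ee_rot: [3.138, -0.151, 0.001]
force: [0.6, -0.3, 5.1]
width: 1.004
```

Fully open now. I'll nudge 3 mm to each side for extra room, since the short blocks start at 86 mm or more, then close slightly and lift out.

Call:
move_arm([
  [0,0.3,0,0,0,0],
  [0,0,0,0,0,0],
  [0,0,0,0,0,0],
  [0,-0.3,0,0,0,0],
  [0,-0.3,0,0,0,0],
  [0,0,0,0,0,0],
  [0,0,0,0,0,0],
  [0,0.3,0,0,0,0],
])

```text
clock: 7.1
position: [0.6166, -0.0241, 0.0441]
ee_rot: [3.137, -0.152, 0.0]
force: [0.8, 0.0, 0.0]
width: 1.001
```

Call:
move_arm([
  [0,0,0,0,0,0],
  [0,0,0,0,0,0],
  [0,0,0,0,0,0],
  [0,0,2,0,0,0],
  [0,0,3,0,0,0],
  [0,0,4,0,0,0],
  [0,0,4,0,0,0],
], grip=0.65)

```text
clock: 7.8
position: [0.6161, -0.0237, 0.1752]
ee_rot: [3.138, -0.151, -0.001]
force: [0.3, 0.0, -0.2]
width: 0.651
```

Call:
move_arm([
  [-0.6,-2.1,0,0,0,8.5],
  [-0.6,-2.1,0,0,0,8.5],
  [-0.6,-2.1,0,0,0,8.5],
  [-0.6,-2.1,0,0,0,8.5],
  [-0.6,-2.1,0,0,0,8.5],
  [-0.6,-2.1,0,0,0,8.5],
  [-0.6,-2.1,0,0,0,8.5],
  [-0.6,-2.1,0,0,0,8.5],
])

```text
clock: 8.6
position: [0.5682, -0.1925, 0.1742]
ee_rot: [2.681, 1.638, -0.0]
force: [0.0, -0.8, 0.3]
width: 0.648
```

Call:
move_arm([
  [-0.6,-2.1,0,0,0,8.5],
  [-0.6,-2.1,0,0,0,8.5],
  [-0.6,-2.1,0,0,0,8.5],
  [-0.6,-2.1,0,0,0,8.5],
  [-0.6,-2.1,0,0,0,8.5],
  [-0.6,-2.1,0,0,0,8.5],
  [-0.6,-2.1,0,0,0,8.5],
  [-0.6,-2.1,0,0,0,8.5],
])

```text
clock: 9.4
position: [0.5201, -0.3606, 0.1741]
ee_rot: [1.307, 2.857, -0.0]
force: [0.3, 0.8, 0.5]
width: 0.651
```

Call:
move_arm([
  [0,0,-2,0,0,1.2],
  [0,0,-2,0,0,0],
  [0,0,0,0,0,0],
  [0,0,0,0,0,0],
])

```text
clock: 9.8
position: [0.5205, -0.3594, 0.1343]
ee_rot: [-1.285, -2.866, -0.0]
force: [0.3, -0.3, -0.1]
width: 0.653
```

Run:
```python
from h import *
s=monitor.observe(); R=cv2.Rodrigues(s["ee_rot"])[0]; print(s["clock"],s["position"].round(4),s["joints"].round(2),"jaw y",R[:,1].round(3),"want",np.cos(.72).round(3),np.sin(.72).round(3))
b=imaging.get_image("side"); t=imaging.get_image("top")
for n,im in(("side",b),("top",t)):
    for th,p0,z in (("long_block",[.521,-.351,.736],(.019,.06,0,.019)),("tote",[.6175,-.0226,-.095],(.059,.184,0,.038))):
        d=outline_of(n,th)
        if d: print(n,th,d[0]["p"],fit(im,d[0]["mask"],p0,*z))
    for th in("divider_left","divider_right"):
        d=outline_of(n,th)
        if d:
            r=cv2.minAreaRect(np.argwhere(d[0]["mask"])[:,::-1].astype(np.float32)); print(n,th,d[0]["p"],back(im,r[0],.064).round(4))
A=cv2.resize(b["color"][150:290,190:350],(400,350)); B=cv2.resize(t["color"][140:280,200:360],(400,350),interpolation=2)
cv2.imwrite("pics/5.png",np.hstack([A,B])[:,:,::-1])
cv2.imwrite("pics/5.png",cv2.resize(np.vstack([np.hstack([A,B])]),None,fx=1,fy=1)[:,:,::-1])
```

```text
9.8 [ 0.5205 -0.3594  0.1343] [ 0.92  0.63 -0.62  1.64  0.42  1.    0.9 ] jaw y [ 0.747  0.665 -0.   ] want 0.752 0.659
side long_block 0.8 (array([ 0.51771646, -0.36048187,  0.69741775]), np.float64(0.34888008436584517))
side tote 0.76 (array([ 0.61590855, -0.0254414 , -0.09034324]), np.float64(1.0070438631111474))
side divider_left 0.62 [[0.5998 0.1019 0.064 ]]
side divider_right 0.65 [[ 0.5876 -0.0386  0.064 ]]
top long_block 0.89 (array([ 0.5191286 , -0.34912221,  0.74267019]), np.float64(0.7206563731502851))
top tote 0.77 (array([ 0.61690424, -0.02313689, -0.08881204]), np.float64(0.6678305430733331))
top divider_left 0.74 [[0.6157 0.0462 0.064 ]]
top divider_right 0.72 [[ 0.6003 -0.0933  0.064 ]]
```

View pics/5.png

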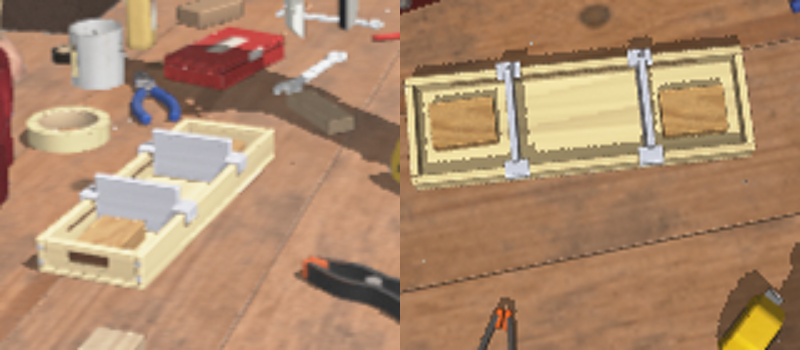

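The dividers are now about 140 mm apart (by the top camera, their tops at (512,110) and (645,105) in the right half), and both short blocks are undisturbed. The gripper hangs above the long block with its jaws aligned, so I'll correct by 6 mm and go down to grasp.

Call:
move_arm([
  [-0.1,0.6,0,0,0,0],
  [0,0,-3,0,0,0],
  [0,0,-3,0,0,0],
  [0,0,-2,0,0,0],
  [0,0,-1.5,0,0,0],
  [0,0,-1,0,0,0],
  [0,0,-0.5,0,0,0],
  [0,0,0,0,0,0],
])

```text
clock: 11.1
position: [0.5197, -0.3534, 0.024]
ee_rot: [-1.285, -2.867, -0.0]
force: [-0.2, -0.3, -0.6]
width: 0.647
```

Call:
move_arm([
  [0,0,0,0,0,0],
  [0,0,0,0,0,0],
  [0,0,0,0,0,0],
  [0,0,0,0,0,0],
  [0,0,0,0,0,0],
  [0,0,0,0,0,0],
], grip=0.3, force=20)

```text
clock: 11.7
position: [0.5199, -0.3537, 0.0247]
ee_rot: [1.285, 2.866, -0.0]
force: [-1.0, 0.4, 5.7]
width: 0.412
```

Gripped: the opening of 0.412 is 38 mm. Lifting.

Call:
move_arm([
  [0,0,1,0,0,0],
  [0,0,3,0,0,0],
  [0,0,3,0,0,0],
  [0,0,3,0,0,0],
  [0,0,2,0,0,0],
  [0,0,1,0,0,0],
  [0,0,0,0,0,0],
])

```text
clock: 12.4
position: [0.5201, -0.3538, 0.1555]
ee_rot: [1.284, 2.865, -0.001]
force: [0.6, -1.1, -0.7]
width: 0.411
```

Call:
move_arm([
  [1.2,4.1,0,0,0,-5.85],
  [1.2,4.1,0,0,0,-5.85],
  [1.2,4.1,0,0,0,-5.85],
  [1.2,4.1,0,0,0,-5.85],
  [1.2,4.1,0,0,0,-5.85],
  [1.2,4.1,0,0,0,-5.85],
  [1.2,4.1,0,0,0,-5.85],
  [1.2,4.1,0,0,0,-5.85],
])

```text
clock: 13.2
position: [0.615, -0.024, 0.1525]
ee_rot: [-2.322, -2.115, 0.003]
force: [-0.0, -0.5, -0.8]
width: 0.414
```

Call:
move_arm([
  [0,0,0,0,0,0],
  [0,0,0,0,0,0],
  [0,0,0,0,0,0],
])

```text
clock: 13.5
position: [0.6148, -0.0269, 0.1529]
ee_rot: [-2.318, -2.12, 0.004]
force: [-0.0, 0.3, -0.8]
width: 0.411
```

Run:
```python
from h import *
s=monitor.observe(); R=cv2.Rodrigues(s["ee_rot"])[0]; p=s["position"]; print(s["clock"],p.round(4),s["joints"].round(2),"jaw y",R[:,1].round(3),s["width"])
b=imaging.get_image("side"); save(b,"6.png",(180,120,340,240),5)
z0=p[2]-.0247
for n in("side","top"):
    im=imaging.get_image(n)
    d=outline_of(n,"long_block")
    if d: print(n,d[0]["p"],d[0]["rect"],fit(im,d[0]["mask"],[p[0],p[1],-.09],.019,.06,z0,z0+.019))
    # reference projection of block centred at the TCP
    print("pred rect",cv2.boundingRect(sil(im,[p[0],p[1],-.09],.019,.06,z0,z0+.019)))
```

```text
13.5 [ 0.6148 -0.0269  0.1529] [ 0.26  0.55 -0.45  1.67  0.28  0.98 -0.38] jaw y [ 0.996 -0.089 -0.002] 0.4106883562915195
side 0.52 [240.2, 179.5, 23.6, 16.2] (array([ 0.61272291, -0.03512707, -0.22329452]), np.float64(0.7832542066641982))
pred rect (239, 176, 32, 23)
top 0.49 [247.3, 170.1, 10.5, 12.3] (array([ 0.62149132, -0.02577615, -0.00075839]), np.float64(1.0810943058135996))
pred rect (246, 163, 53, 23)
```

View pics/6.png

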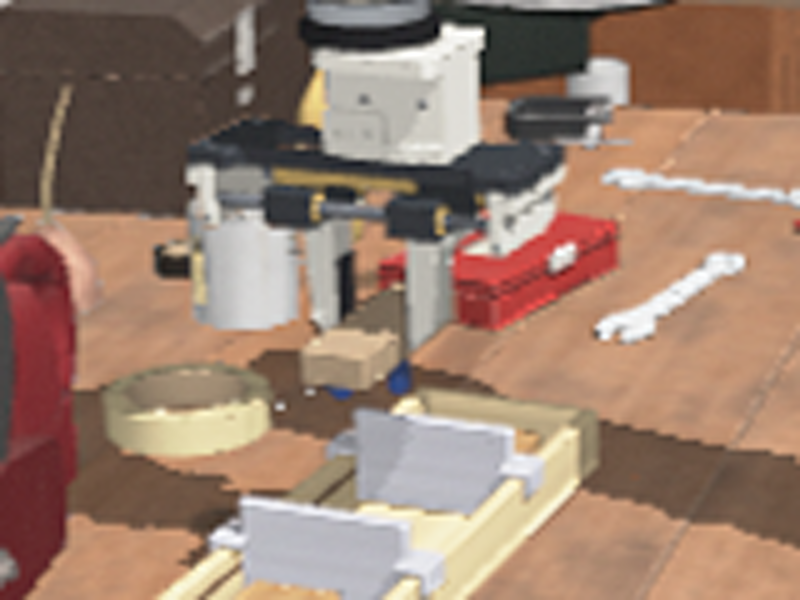

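The block is held level with its near end face at crop (345,365), below the fingers. I'll check the grip offset along its length from that end face.

Run:
```python
from h import *
p=monitor.observe()["position"]; z0=p[2]-.0247; c,s=np.cos(-.09),np.sin(-.09)
b=imaging.get_image("side"); t=imaging.get_image("top")
for dy in(0,-.01):
    F=np.array([[p[0]+i*.019*c-(.06+dy)*s,p[1]+i*.019*s+(.06+dy)*c,z] for i,z in((1,z0+.019),(-1,z0+.019),(-1,z0),(1,z0))])
    print(dy,"side crop",((proj(b,F)-[180,120])*5).round(0).tolist()); print("top",proj(t,F).round(1).tolist())
tt=t["color"][155:190,235:275]; ss=b["color"][175:205,230:270]
cv2.imwrite("pics/7.png",np.hstack([cv2.resize(tt,(400,350),interpolation=0),cv2.resize(ss,(400,350),interpolation=0)])[:,:,::-1])
```

```text
0 side crop [[294.0, 348.0], [360.0, 356.0], [362.0, 390.0], [296.0, 382.0]]
top [[246.7, 168.4], [248.2, 183.6], [248.7, 185.6], [247.3, 170.8]]
-0.01 side crop [[302.0, 342.0], [368.0, 350.0], [370.0, 384.0], [304.0, 376.0]]
top [[250.9, 168.0], [252.3, 183.1], [252.8, 185.2], [251.3, 170.3]]
```

View pics/7.png

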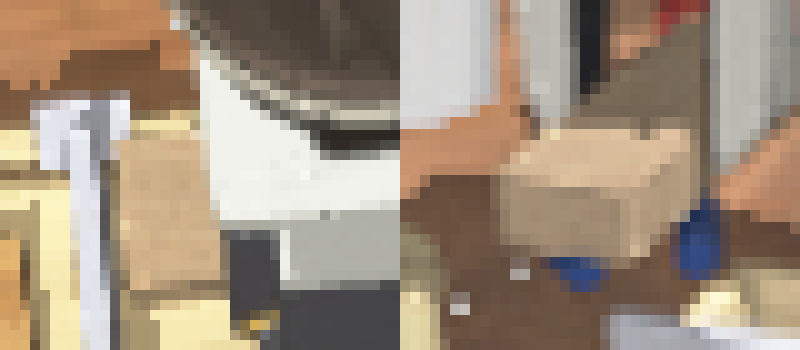

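The end face matches a block centred on the TCP: the top camera gives an edge at (246.8,169) against a predicted (246.7,168.4). Centring 3 mm and lowering.

Call:
move_arm([
  [0.1,0.3,0,0,0,0],
  [0,0,-3,0,0,0],
  [0,0,-3,0,0,0],
  [0,0,0,0,0,0],
  [0,0,0,0,0,0],
])

```text
clock: 14.35
position: [0.6165, -0.0222, 0.0944]
ee_rot: [-2.317, -2.12, 0.001]
force: [-0.1, -0.2, -0.7]
width: 0.408
```

Call:
move_arm([
  [0,0,-1.5,0,0,0],
  [0,0,-1.5,0,0,0],
  [0,0,-1.5,0,0,0],
  [0,0,-1,0,0,0],
  [0,0,-0.3,0,0,0],
  [0,0,0,0,0,0],
  [0,0,0,0,0,0],
])

```text
clock: 15.05
position: [0.6169, -0.0224, 0.0364]
ee_rot: [2.318, 2.12, 0.001]
force: [-0.5, 0.4, -1.4]
width: 0.412
```

Call:
move_arm([
  [0,0,-0.3,0,0,0],
  [0,0,-0.2,0,0,0],
  [0,0,0,0,0,0],
  [0,0,0,0,0,0],
])

```text
clock: 15.45
position: [0.6166, -0.0225, 0.0312]
ee_rot: [2.318, 2.12, 0.0]
force: [-0.1, -0.3, -0.2]
width: 0.415
```

Run:
```python
from h import *
s=monitor.observe(); print(s["clock"],s["position"].round(4),s["force"].round(1),s["width"])
b=imaging.get_image("side"); save(b,"8.png",(190,170,330,275),5)
```

```text
15.45 [ 0.6166 -0.0225  0.0312] [-0.1 -0.3 -0.2] 0.4150626539471087
```

View pics/8.png

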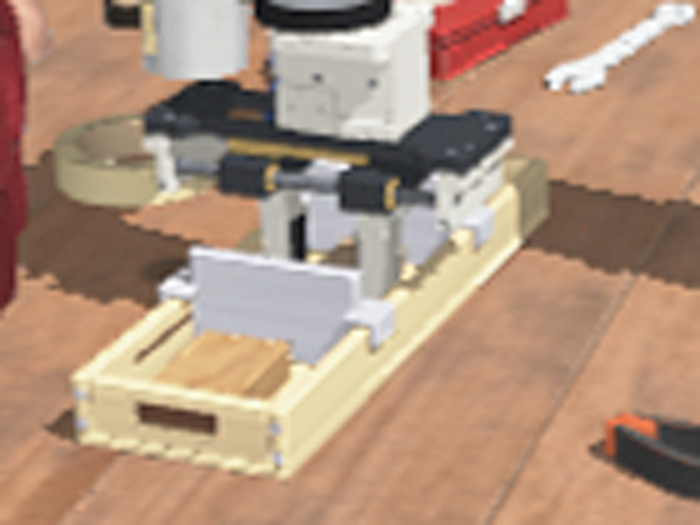

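The block is down between the dividers: the left plate at (275,300) stands clear in front and the fingers are inside the walls. I'll release with a limited opening (about 48 mm, 86 mm over the backs, inside the 100 mm tote) and lift.

Call:
move_arm([
  [0,0,0,0,0,0],
  [0,0,0,0,0,0],
  [0,0,0,0,0,0],
  [0,0,0,0,0,0],
  [0,0,0,0,0,0],
], grip=0.52)

```text
clock: 16.0
position: [0.6166, -0.0225, 0.0312]
ee_rot: [2.318, 2.12, 0.0]
force: [0.1, 0.4, -0.7]
width: 0.523
```

Call:
move_arm([
  [0,0,1,0,0,0],
  [0,0,2,0,0,0],
  [0,0,3,0,0,0],
  [0,0,4,0,0,0],
  [0,0,4,0,0,0],
  [-3,-4,1,0,0,0],
  [-3,-4,0,0,0,0],
  [-3,-4,0,0,0,0],
])

```text
clock: 16.8
position: [0.5265, -0.1426, 0.1823]
ee_rot: [2.315, 2.121, 0.001]
force: [0.4, -0.5, 0.6]
width: 0.517
```

Call:
move_arm([
  [-2,-4.5,0,0,0,0],
  [-2,-4.5,0,0,0,0],
  [-2,-4.5,0,0,0,0],
  [-1,-4.5,0,0,0,0],
  [-1,-4,0,0,0,0],
  [0,0,0,0,0,0],
  [0,0,0,0,0,0],
])

```text
clock: 17.5
position: [0.4467, -0.3625, 0.1814]
ee_rot: [2.32, 2.117, 0.0]
force: [0.8, 0.7, 0.2]
width: 0.524
```

Run:
```python
from h import *
s=monitor.observe(); print(s["clock"],s["position"].round(4),s["force"].round(1),s["width"])
t=imaging.get_image("top"); b=imaging.get_image("side")
A=cv2.resize(b["color"][150:290,190:350],(400,350)); B=cv2.resize(t["color"][140:245,195:345],(400,280),interpolation=2)
B=np.vstack([B,np.zeros((70,400,3),np.uint8)])
cv2.imwrite("pics/9.png",np.hstack([A,B])[:,:,::-1])
for th,p0,z in (("long_block",[.617,-.023,-.09],(.019,.06,.006,.025)),("tote",[.6175,-.0226,-.095],(.059,.184,0,.038)),("short_left",[.6355,.1024,-.065],(.025,.035,.006,.028)),("short_right",[.6,-.1467,-.07],(.025,.035,.006,.028)),("thick_block",[.54,.34,-.1],(.0225,.045,0,.035))):
    d=outline_of("top",th)
    if d: print(th,round(d[0]["p"],2),fit(t,d[0]["mask"],p0,*z))
for th in("divider_left","divider_right"):
    d=outline_of("top",th)
    if d: print(th,back(t,cv2.minAreaRect(np.argwhere(d[0]["mask"])[:,::-1].astype(np.float32))[0],.064).round(4))
```

```text
17.5 [ 0.4467 -0.3625  0.1814] [0.8 0.7 0.2] 0.5239033901732637
long_block 0.59 (array([ 0.61768126, -0.02096143, -0.08752287]), np.float64(0.35389809923337917))
tote 0.65 (array([ 0.61829133, -0.02304293, -0.094776  ]), np.float64(0.38725823603474807))
short_left 0.53 (array([ 0.60846597, -0.09499224, -0.93721376]), np.float64(5.976852359518372))
short_right 0.92 (array([ 0.59973464, -0.14722005, -0.05450963]), np.float64(0.3712285423990785))
thick_block 0.6 (array([ 0.54597673,  0.34864218, -0.09361924]), np.float64(0.44531541692442794))
divider_left [[0.6158 0.0474 0.064 ]]
divider_right [[ 0.6042 -0.0913  0.064 ]]
```

View pics/9.png

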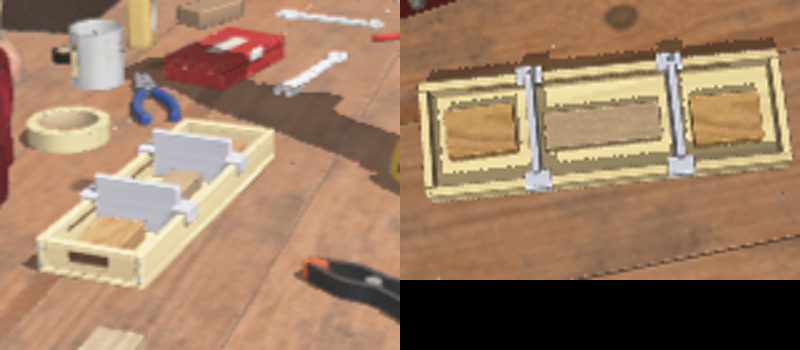

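The long block lies flat and centred in the middle bay (right half, (603,123)), with a gap to each divider. Both short blocks are where they were. The network's `short_left` report was a bad detection (fit residual 6 px), but the picture shows that block in place at (482,130).

```bash
python3 -c "
from cell import workorder; print(workorder.sign_off())"
```

```text
the job is handed in; nothing more can be done
None
```

The long block is lying in the middle bay and the job was handed in at about 18 s on the robot's clock. The sign-off reports no verdict.

**What I did:** I lowered the shut gripper between the dividers and opened it fully, so the backs of the fingers pushed both dividers outwards. A 3 mm nudge to each side gave extra room. Then I picked up the long block, turned it to line up with the tote, set it down in the middle bay, let go and moved clear.

**Last checks (top camera):**
- **Dividers:** about 139 mm apart, against the required 127 mm.
- **Long block:** about 2 mm from the tote's middle along and 1 mm across, within 0.01 rad of lengthwise. The side picture shows it lying flat.
- **Right short block:** moved by less than 1 mm.
- **Thick block:** about 8 mm off my first rough reading of it. That is probably measuring error, as the arm never came near it.

**What failed or disagreed:**
- **Left short block:** the last network report for it was a wrong detection (6 px misfit). I judged it unmoved from the picture alone.
- **Side camera:** it put things 2–11 mm further towards -y than the top camera. I went mainly by the top camera.

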